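Hold the hatch cover over the oil tank for the screws

ROBOT

A 7-joint arm with a two-finger parallel gripper is mounted at the origin on the work surface. World frame = base frame: x ahead of the robot, y to its left, z up, the work surface at z = 0. Lengths are in m, angles in rad, forces in N, time in s.
With the tool pointing down it reaches from about 0.425 to 0.925 m from the base axis. Payload 6.8 kg.
Tool frame: the origin (TCP) lies midway between the tips of the shut fingers; the grasp point (between the pads) lies 19 mm behind it; z points along the fingers, y is the line along which they close (so a half turn about z gives the same grasp; the last joint's range is limited). The gripper opens to 85 mm and grips with 20 to 120 N. Pads are 22 mm wide; open, the fingers measure 114 mm over their backs; the gripper's body (76 mm by 85 mm) begins 54 mm behind the grasp point. The pads swing forward as they close: fully open they stand 13 mm farther back than shut.
Start: joints at [1.179, 0.477, 0.022, 1.555, -0.011, 1.109, -0.083], TCP at [0.189, -0.648, 0.202] pointing down, gripper open.
Joint ranges: [-2.96, 2.96], [-0.34, 2.1], [-1.41, 1.46], [0.24, 2.44], [-1.37, 4.51], [0.17, 1.92], [-2.96, 2.96]. Speed limits (rad/s): [2.39, 2.39, 3.14, 3.14, 3.14, 3.14, 3.14].

INTERFACE

Orientations are given as a rotation vector (axis times angle).
In Python, from bench import status, vision, r gives the robot as it stands. The module is installed in compiled form; this text tells all that it offers.
- The arm moves only by the shell command python3 -m handwheel 'ROWS' [OPENING] [FORCE]. ROWS is JSON, a list of rows, each an object with "dp": the shift along the tool's x, y, z in m, a list of three; "delta_rot": the turn, a rotation vector about the tool's x, y, z in rad, a list of three. In form: [{"dp": [x, y, z], "delta_rot": [rx, ry, rz]}, ...]. A call has 1 to 12 rows; each row is the pose to reach, as a shift and turn from the pose commanded when the call began, along the tool's axes at that moment; what a row does not reach only later rows make up. A row lasts 1/8 s, in which the tool goes at most 62.5 mm and 10.7 degrees, less where a joint would pass 70% of its speed; a pose out of reach is approached as far as the arm can. A call with a gripper value outside its range is refused whole. OPENING is the opening, from 0 (shut) to 1 (fully open), set as the call begins (- or left out, the last holds). The fingers move at their own pace and stop on an object; FORCE is the grip in N (left out, the last holds). Time passes only in rows, so rows that repeat a pose let the fingers close. It gives the time, the measured TCP pose, the force, the opening and the grip force at its end, in the units of the state.
- status.get_obs(): the state, without advancing time (a new reading comes with each control period).
- vision.grab_frame(name): name is "side" or "top"; returns a dict with "img" (480x640x3 uint8, blue, green, red), "fovy" (degrees; the focal length in pixels is half the picture's height over the tangent of half this angle, whatever the lens; pixels are square), "cx", "cy" (the principal point, pixels), "world_from_camera" (4x4, takes a point from camera to world coordinates). Camera axes: x right, y up, looking along -z (the intrinsics and any distortion apply to the point x, -y, -z); pixel columns grow to the right and rows downward; lengths in m; the calibration is good to about 2 mm. A picture is of the moment at which its call begins. There is no depth.
- r.hand_in(): hands the job in; it is judged then, once.
The state is a dict: "clock": time; "joints": joint angles; "qvel": joint speeds; "tau": joint torques, N m; "tcp_pos": TCP position; "orientation": TCP orientation; "contact_force": force on the tool from outside, world axes, zero at the start; "moment": the same for the moment, N m; "grip_width": finger opening in m; "gripper_force": force on a finger pad.
Only numpy, scipy, OpenCV 4.12 (cv2) and the standard library are available. Lean on these libraries where they do the work, as an engineer would, in place of code of your own. Each camera call takes 0.05 s, during which the arm holds its last target. There are 200 camera calls.

TASK

Pick up the aluminium hatch cover, bring it in under the pipe that crosses the oil tank's hatch, and hold it about 10 mm above the steel rim, handle at the end away from the pipe, with each tapped hole showing whole through its hole in the cover, so that I can slip the gasket in and start the screws. Finish while still holding it there, level, steady and touching neither tank nor pipe: do not set it down or let go. Do not knock the tank or its pipe on the way, and leave the screw tin, bracket and wrench where they are.

Things in the scene. Friction and masses are not known exactly. Their poses are not given: they have to be found in the camera images.
- tank: Blue welded oil tank, fixed to the bench, 280 (x) x 210 (y) x 130 mm high; origin at the centre of its underside on the bench, z up. Its -x end faces the robot (within about 0.3 rad). A hatch rim stands on its top, a steel return pipe crosses above it, and a black filler cap (42 mm high) stands near the +x end.
- hatch (a point): Centre of the hatch, in the top face of its rim, 140 mm above the bench and 30 mm to -x of the tank's centre; axes as the tank's. The bright steel rim is 160 (x) x 110 (y) mm with a 108 x 58 mm opening and four tapped 8 mm holes (dark dots). Its -x half is open above: the cover comes in there, moving to the tank's +x.
- pipe (a point): On the pipe's axis, 40 mm to +x of point hatch, 53.5 mm above the rim. Pipe 27 mm thick, level along the tank's y, 40 mm clear above the rim, from a riser 82 mm to +y (its 40 mm foot ends 62 mm from the centre line, the riser's elbow 65 mm) to a red cap 132 mm to -y (brass union radius 19 mm).
- thread0 (a point): Mouth of a tapped 8 mm hole in the rim's top face, at 66 mm to -x and 41 mm to -y of point hatch.
- thread1 (a point): The same, at 66 mm to -x and 41 mm to +y of point hatch.
- thread2 (a point): The same, at 66 mm to +x and 41 mm to -y of point hatch (beyond the pipe).
- thread3 (a point): The same, at 66 mm to +x and 41 mm to +y of point hatch (beyond the pipe).
- cover: Loose aluminium hatch cover, 160 (x) x 110 (y) x 5 mm, about 0.3 kg, four 16 mm through holes, lying flat on the bench left or right of the tank, handle up; origin at the centre of its underside, z up. Centre of mass about 10 mm to -x of the plate's centre. The dark handle on its -x half belongs at the tank's -x end: it is too tall to pass under the pipe.
- grip (a point): Middle of the handle bar, 35 mm to -x of the cover's centre and 40 mm above its underside: grip here from above, fingers closing along the cover's y. Dark steel flat bar along the cover's x, 60 mm long, 10 mm thick (y), 20 mm high (30 to 50 mm above the underside), on two 10 mm square posts 25 mm either side of its middle.
- hole0 (a point): Centre of a 16 mm hole on the cover's underside, 66 mm to -x and 41 mm to -y of the cover's origin (handle end); belongs over thread0.
- hole1 (a point): The same, 66 mm to -x and 41 mm to +y (handle end); belongs over thread1.
- hole2 (a point): The same, 66 mm to +x and 41 mm to -y (plain end); belongs over thread2.
- hole3 (a point): The same, 66 mm to +x and 41 mm to +y (plain end); belongs over thread3.
- screw_tin: Loose open steel tin of cap screws, 120 x 90 x 35 mm, on the other side of the tank from the cover; leave alone. Origin at the centre of its underside.
- bracket: Loose welded steel angle bracket, 70 x 60 mm foot and 70 mm high, far right of the tank; leave alone. Origin at the centre of the foot's underside.
- wrench: Loose adjustable wrench with blue grip, 220 mm long, 46 mm wide, 15 mm high, lying far left of the tank; leave alone. Its x runs from grip to jaw, origin on the bench under the middle line, about 98 mm from the grip's end.
Mind the look-alikes: they are no part of the job. Leave any brown look-alike of the cover alone.

How it is judged:
By the outcome, as a careful person would: the job done as asked, in the order asked, and still so for the second after the job is handed in, while the arm keeps its last pose, push and grip.
It also fails if it takes over 51 s, if anything falls off the work surface, if the arm or the gripper's body presses on something with over 40 N, if the wrist force passes 120 N, or if a joint passes its speed limit or range.

## Working session

There is one attempt and no reset: what is moved stays moved. The work goes in short steps, Python scripts to look and compute and a shell command to move; the robot and the scene stay as the last step left them, time stands still between calls to the robot, and variables do not carry over. Pictures are saved under pics/ and viewed, at most 10 in all, crops included, and the job is handed in when it is done.

```bash
mkdir -p pics; cat > h.py <<'E'
import numpy as np, cv2
from scipy.spatial.transform import Rotation as R
from bench import status, vision, r
def ray(f,u,v):
    h,w=f['img'].shape[:2]; fl=h/2/np.tan(np.radians(f['fovy'])/2)
    T=np.array(f['world_from_camera']); d=np.array([(u-f['cx'])/fl,-(v-f['cy'])/fl,-1.])
    return T[:3,3],T[:3,:3]@d
def onz(f,u,v,z):
    o,d=ray(f,u,v); return o+d*(z-o[2])/d[2]
def proj(f,p):
    h=f['img'].shape[0]; fl=h/2/np.tan(np.radians(f['fovy'])/2)
    T=np.array(f['world_from_camera']); c=T[:3,:3].T@(np.array(p)-T[:3,3])
    return np.array([f['cx']-fl*c[0]/c[2], f['cy']+fl*c[1]/c[2]])
def tri(f,a,g,b):
    o1,d1=ray(f,*a);o2,d2=ray(g,*b)
    s=np.linalg.lstsq(np.c_[d1,-d2],o2-o1,rcond=None)[0]
    p,q=o1+d1*s[0],o2+d2*s[1]; return (p+q)/2,np.linalg.norm(p-q)
E
python3 - <<'E'
from h import *
for n in('top','side'):
    f=vision.grab_frame(n); cv2.imwrite(f'pics/{n}0.png',f['img']); np.save(f'{n}0.npy',f,allow_pickle=True)
    print({k:v for k,v in f.items() if k!='img'})
print(status.get_obs())
E
```

```text
{'fovy': 50.08145301817769, 'cx': 323.2197136636545, 'cy': 233.0773084405839, 'world_from_camera': array([[-0.01348289,  0.98247755, -0.18589267,  0.25618561],
       [-0.99984336, -0.01537874, -0.00876035,  0.02346669],
       [-0.01146564,  0.18574544,  0.982531  ,  1.40379338],
       [ 0.        ,  0.        ,  0.        ,  1.        ]])}
{'fovy': 56.37077866480683, 'cx': 312.40208728618114, 'cy': 237.17465597735807, 'world_from_camera': array([[-0.93987327,  0.1853338 , -0.28686168,  0.17544897],
       [-0.34127077, -0.54196386,  0.76799052,  0.83756256],
       [-0.01313406,  0.81971127,  0.57262635,  0.72842305],
       [ 0.        ,  0.        ,  0.        ,  1.        ]])}
{'clock': 0.1, 'joints': array([ 1.17889642,  0.47774345,  0.02236339,  1.55630957, -0.01149646,
        1.10931208, -0.08309524]), 'qvel': array([-0.00082636, -0.00196183, -0.0001475 , -0.00278464, -0.0010607 ,
        0.00077231, -0.00208559]), 'tau': array([ 4.21647972e-03, -5.97765863e+01,  1.61349937e+00, -2.81954402e+01,
        1.27690803e-02,  5.06786848e-03, -3.87733024e-06]), 'tcp_pos': array([ 0.18881944, -0.64746439,  0.20122411]), 'orientation': array([-3.10842759e+00, -4.44083580e-01,  5.69885989e-04]), 'contact_force': array([ 0.03096394,  0.33891842, -0.28569367]), 'moment': array([-0.04589817, -0.02051533, -0.04131919]), 'gripper_force': 0.0, 'grip_width': 0.08525324821866365}
```

View pics/top0.png

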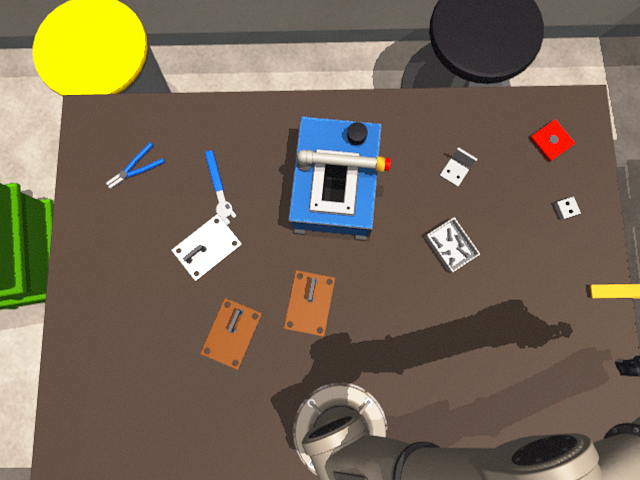

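View pics/side0.png

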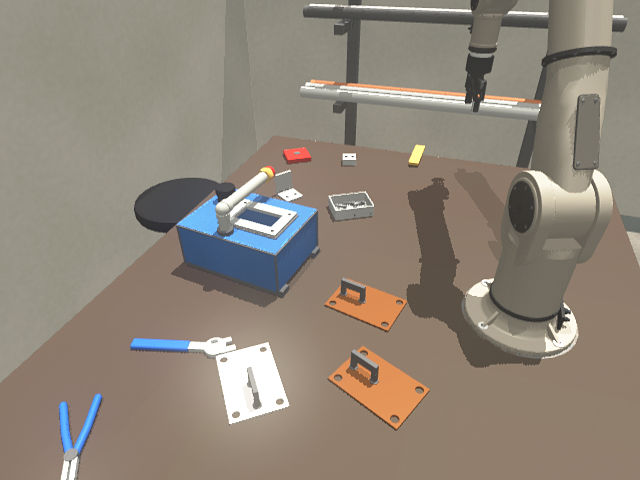

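Three things look like the cover. The candidates in the top view are white at (206,246), brown at (231,333) and brown at (310,303). Only the white/aluminium one fits, because the brown ones are look-alikes. I'll confirm this in one crop.

```bash
python3 - <<'E'
from h import *
t=np.load('top0.npy',allow_pickle=True).item();s=np.load('side0.npy',allow_pickle=True).item()
def crop(f,x,y,w,h):
    return cv2.resize(f['img'][y:y+h,x:x+w],(400,300),interpolation=cv2.INTER_CUBIC)
m=np.vstack([np.hstack([crop(t,160,205,100,75),crop(s,200,335,120,90)]),np.hstack([crop(t,285,140,120,90),crop(s,180,160,140,105)])])
cv2.imwrite('pics/m.png',m)
def holes(f,x,y,w,h,thr,amin,amax):
    g=cv2.cvtColor(f['img'][y:y+h,x:x+w],cv2.COLOR_BGR2GRAY); g=cv2.resize(g,None,fx=6,fy=6,interpolation=cv2.INTER_CUBIC)
    n,l,st,c=cv2.connectedComponentsWithStats((g<thr).astype(np.uint8))
    return [(round(((cx+.5)/6-.5)+x,2),round(((cy+.5)/6-.5)+y,2),a[4]/36) for (cx,cy),a in zip(c[1:],st[1:]) if amin<a[4]/36<amax]
print('top cover',holes(t,160,205,100,75,150,3,200))
print('side cover',holes(s,205,335,90,95,130,8,400))
print('top rim',holes(t,305,145,60,75,120,1,30))
print('side rim',holes(s,225,195,80,45,130,1,60))
E
```

```text
top cover [(np.float64(227.01), np.float64(206.24), np.float64(12.194444444444445)), (np.float64(216.11), np.float64(220.51), np.float64(16.47222222222222)), (np.float64(234.02), np.float64(242.8), np.float64(17.805555555555557)), (np.float64(193.79), np.float64(253.16), np.float64(144.0)), (np.float64(178.22), np.float64(250.27), np.float64(17.5)), (np.float64(196.04), np.float64(273.09), np.float64(18.36111111111111))]
side cover [(np.float64(208.49), np.float64(356.69), np.float64(13.055555555555555)), (np.float64(256.23), np.float64(400.11), np.float64(54.30555555555556))]
top rim [(np.float64(345.95), np.float64(145.63), np.float64(1.4722222222222223)), (np.float64(344.02), np.float64(146.48), np.float64(1.5)), (np.float64(337.32), np.float64(146.77), np.float64(1.4444444444444444)), (np.float64(363.56), np.float64(147.71), np.float64(3.5)), (np.float64(319.37), np.float64(147.77), np.float64(5.444444444444445)), (np.float64(328.06), np.float64(148.62), np.float64(9.805555555555555)), (np.float64(348.41), np.float64(147.74), np.float64(2.388888888888889)), (np.float64(310.79), n
[... 947 characters left out ...]
 np.float64(210.79), np.float64(14.36111111111111)), (np.float64(255.47), np.float64(209.38), np.float64(1.4444444444444444)), (np.float64(259.4), np.float64(210.36), np.float64(1.6111111111111112)), (np.float64(263.29), np.float64(211.34), np.float64(1.7222222222222223)), (np.float64(290.63), np.float64(219.72), np.float64(8.027777777777779)), (np.float64(228.21), np.float64(215.62), np.float64(2.3055555555555554)), (np.float64(292.07), np.float64(221.68), np.float64(6.972222222222222)), (np.float64(282.74), np.float64(227.71), np.float64(3.0833333333333335)), (np.float64(271.53), np.float64(230.26), np.float64(1.5833333333333333)), (np.float64(276.69), np.float64(233.74), np.float64(3.0))]
```

View pics/m.png

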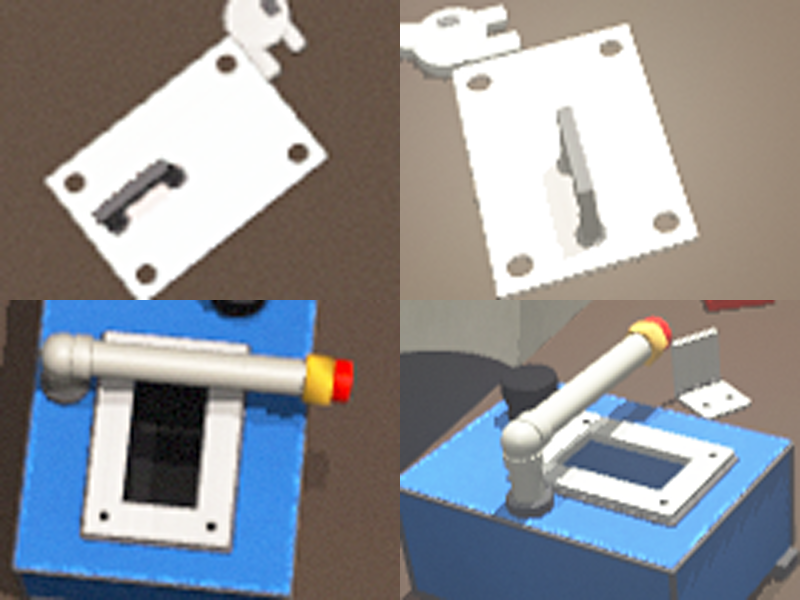

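The crop confirms the white cover. Its handle is on the lower-left half, and the wrench jaw lies close by its far corner near hole (216,220). The visible threads in the top view are (315.7,204.4) and (347.9,207.5). In the side view they are about (245,202), (289,214) and (272,230).

```bash
cat >> h.py <<'E'
def dot(f,u,v,rad):
    g=cv2.cvtColor(f['img'],cv2.COLOR_BGR2GRAY).astype(float)
    for _ in range(5):
        yy,xx=np.mgrid[int(v)-rad-1:int(v)+rad+3,int(u)-rad-1:int(u)+rad+3]
        w=(np.hypot(xx-u,yy-v)<rad+.5)
        p=g[yy,xx]; hi=np.percentile(p[w],85); w=w*np.clip(hi-15-p,0,None)
        u,v=(w*xx).sum()/w.sum(),(w*yy).sum()/w.sum()
    return np.array([u,v])
def fit(L,W): # planar rigid fit: world xy = Rz(yaw) L + t
    L=np.array(L);W=np.array(W)[:,:2]; a=L-L.mean(0); b=W-W.mean(0)
    yaw=np.arctan2((a[:,0]*b[:,1]-a[:,1]*b[:,0]).sum(),(a*b).sum())
    c,s=np.cos(yaw),np.sin(yaw); Rm=np.array([[c,-s],[s,c]]); t=W.mean(0)-Rm@L.mean(0)
    return yaw,t,W-(L@Rm.T+t)
E
python3 - <<'E'
from h import *
t=np.load('top0.npy',allow_pickle=True).item();s=np.load('side0.npy',allow_pickle=True).item()
# cover: order hole0..3 (handle end is lower-left in top). x dir from lower-left to upper-right; +y = left of it
T=[dot(t,*p,3) for p in[(196,273),(178.2,250.3),(234,242.8),(216.1,220.5)]]
S=[dot(s,*p,5) for p in[(235.7,414.5),(279.5,401.6),(224,359.3),(263,349.4)]]
for p in T: print('T',p.round(2),onz(t,*p,.005).round(4))
for p in S: print('S',p.round(2),onz(s,*p,.005).round(4))
for a,b in((0,1),(1,3),(0,2),(2,3)): pass
import itertools
for pm in itertools.permutations(range(4)):
    q=[tri(t,T[i],s,S[pm[i]]) for i in range(4)]
    if max(e for _,e in q)<.02: print(pm,[(p.round(4).tolist(),round(e,4)) for p,e in q])
L=[(-.066,-.041),(-.066,.041),(.066,-.041),(.066,.041)]
print(fit(L,[onz(t,*p,.005) for p in T]))
H=[dot(t,315.66,204.37,3),dot(t,347.85,207.5,3)]; G=[dot(s,271.5,230.3,2),dot(s,289.2,214.3,2),dot(s,245.2,202.4,2)]
print('threads top 1,0',[(p.round(2),onz(t,*p,.14).round(4)) for p in H])
print('threads side 1,0,2',[(p.round(2),onz(s,*p,.14).round(4)) for p in G])
for i in(0,1):print(tri(t,H[i],s,G[i]))
print(fit([(-.066,.041),(-.066,-.041),(.066,-.041)],[onz(s,*p,.14) for p in G]))
# tank yaw also from rim/pipe; handle ends in top: bar
E
```

```text
T [196.04 273.08] [0.4148 0.3857 0.005 ]
T [178.23 250.27] [0.4788 0.4372 0.005 ]
T [234.03 242.82] [0.4973 0.2831 0.005 ]
T [216.13 220.53] [0.5612 0.3343 0.005 ]
S [235.53 414.33] [0.4786 0.4373 0.005 ]
S [279.41 401.15] [0.4146 0.3858 0.005 ]
S [223.31 359.36] [0.5613 0.3342 0.005 ]
S [262.68 348.94] [0.4971 0.2828 0.005 ]
(1, 0, 3, 2) [([0.4147, 0.3857, 0.0049], np.float64(0.0001)), ([0.4787, 0.4372, 0.0048], np.float64(0.0001)), ([0.4971, 0.283, 0.0053], np.float64(0.0002)), ([0.5611, 0.3343, 0.0052], np.float64(0.0))]
(np.float64(-0.8945339969238119), array([0.48799042, 0.36007761]), array([[ 8.79008789e-05, -1.44903675e-04],
       [ 9.35435749e-05, -5.86674615e-05],
       [-5.94841514e-05,  1.38605265e-04],
       [-1.21960302e-04,  6.49658713e-05]]))
threads top 1,0 [(array([315.71, 204.38]), array([0.5695, 0.0527, 0.14  ])), (array([347.88, 207.53]), array([ 0.56  , -0.0284,  0.14  ]))]
threads side 1,0,2 [(array([271.77, 230.36]), array([0.5702, 0.053 , 0.14  ])), (array([289.  , 213.87]), array([ 0.5597, -0.0278,  0.14  ])), (array([245.31, 202.87]), array([ 0.6874, -0.0411,  0.14  ]))]
(array([0.56988097, 0.05284432, 0.13987418]), np.float64(0.0006833487368876799))
(array([ 0.56005055, -0.02848058,  0.13951366]), np.float64(9.813602712850891e-05))
(np.float64(-0.11584223113463343), array([0.62917109, 0.00574748]), array([[ 0.00181538, -0.00109813],
       [ 0.00080554, -0.00041397],
       [-0.00262092,  0.0015121 ]]))
```

The cover fit is within 0.2 mm, with the top face measured at z = 5 mm. The hatch is near (0.630, 0.0045) with yaw about -0.12, and the rim measures z ≈ 0.1397. Next I'll work out the move in tool axes.

```bash
cat >> h.py <<'E'
def go(*W, ydir=None):
    o=status.get_obs(); R0=R.from_rotvec(o['orientation'])
    print('t',round(o['clock'],2),'tcp',o['tcp_pos'].round(4),'tooly',round(np.arctan2(*R0.as_matrix()[[1,0],1]),4),'tilt',R0.as_matrix()[:2,2].round(4),'w',round(o['grip_width'],4))
    print('q',o['joints'].round(2),'F',o['contact_force'].round(1),'gf',o['gripper_force'])
    for p,a in W:
        y=np.array([np.cos(a),np.sin(a),0]); z=np.array([0,0,-1.]); M=np.c_[np.cross(y,z),y,z]
        print((p,a),'dp',R0.inv().apply(np.array(p)-o['tcp_pos']).round(4),'rot',(R0.inv()*R.from_matrix(M)).as_rotvec().round(4))
E
python3 - <<'E'
from h import *
go(((.189,-.648,.38),-1.287),((.45,-.35,.38),-.66),((.55,.05,.38),.1),((.466,.3874,.2),.6763))
E
```

```text
t 0.1 tcp [ 0.1888 -0.6475  0.2012] tooly -1.287 tilt [-0.0006  0.0015] w 0.0853
q [ 1.18  0.48  0.02  1.56 -0.01  1.11 -0.08] F [ 0.   0.3 -0.3] gf 0.0
((0.189, -0.648, 0.38), -1.287) dp [-0.      0.0003 -0.1788] rot [-0.0016  0.0001  0.    ]
((0.45, -0.35, 0.38), -0.66) dp [ 0.334  -0.2127 -0.1785] rot [-1.60e-03 -4.00e-04 -6.27e-01]
((0.55, 0.05, 0.38), 0.1) dp [ 0.542  -0.5687 -0.1779] rot [-1.500e-03 -1.000e-03 -1.387e+00]
((0.466, 0.3874, 0.2), 0.6763) dp [ 0.5559 -0.9158  0.0027] rot [-1.2000e-03 -1.5000e-03 -1.9633e+00]
```

```bash
python3 -m handwheel '[{"dp":[0,0,-0.06],"delta_rot":[0,0,0]},{"dp":[0,0,-0.12],"delta_rot":[0,0,0]},{"dp":[0.04,-0.03,-0.179],"delta_rot":[0,0,-0.1]},{"dp":[0.334,-0.213,-0.179],"delta_rot":[-0.001,0,-0.627]},{"dp":[0.334,-0.213,-0.179],"delta_rot":[-0.001,0,-0.627]},{"dp":[0.334,-0.213,-0.179],"delta_rot":[-0.001,0,-0.627]},{"dp":[0.334,-0.213,-0.179],"delta_rot":[-0.001,0,-0.627]},{"dp":[0.334,-0.213,-0.179],"delta_rot":[-0.001,0,-0.627]},{"dp":[0.334,-0.213,-0.179],"delta_rot":[-0.001,0,-0.627]},{"dp":[0.334,-0.213,-0.179],"delta_rot":[-0.001,0,-0.627]}]'  1
python3 - <<'E'
from h import *
go(((.55,.05,.38),.1),((.466,.3874,.25),.6763))
E
```

```text
clock: 1.35
tcp_pos: [0.4528, -0.3458, 0.3809]
orientation: [-2.816, -1.393, -0.002]
contact_force: [-1.3, -0.6, -0.8]
grip_width: 0.0852
gripper_force: 0.0
t 1.35 tcp [ 0.4528 -0.3458  0.3809] tooly -0.6521 tilt [0.0012 0.0008] w 0.0852
q [ 0.77  0.2  -0.27  1.54  0.05  1.4  -0.16] F [-1.3 -0.6 -0.8] gf 0.0
((0.55, 0.05, 0.38), 0.1) dp [ 0.3736 -0.163   0.0014] rot [ 0.001  -0.0011 -0.7521]
((0.466, 0.3874, 0.25), 0.6763) dp [ 0.5906 -0.4346  0.1315] rot [ 1.3000e-03 -8.0000e-04 -1.3284e+00]
```

```bash
python3 -m handwheel '[{"dp":[0.374,-0.163,0.001],"delta_rot":[0,0,-0.752]},{"dp":[0.374,-0.163,0.001],"delta_rot":[0,0,-0.752]},{"dp":[0.374,-0.163,0.001],"delta_rot":[0,0,-0.752]},{"dp":[0.374,-0.163,0.001],"delta_rot":[0,0,-0.752]},{"dp":[0.374,-0.163,0.001],"delta_rot":[0,0,-0.752]},{"dp":[0.374,-0.163,0.001],"delta_rot":[0,0,-0.752]},{"dp":[0.591,-0.435,0.01],"delta_rot":[0.001,-0.001,-1.328]},{"dp":[0.591,-0.435,0.05],"delta_rot":[0.001,-0.001,-1.328]},{"dp":[0.591,-0.435,0.08],"delta_rot":[0.001,-0.001,-1.328]},{"dp":[0.591,-0.435,0.132],"delta_rot":[0.001,-0.001,-1.328]},{"dp":[0.591,-0.435,0.132],"delta_rot":[0.001,-0.001,-1.328]},{"dp":[0.591,-0.435,0.132],"delta_rot":[0.001,-0.001,-1.328]}]'
python3 -m handwheel '[{"dp":[0,0,0],"delta_rot":[0,0,0]},{"dp":[0,0,0],"delta_rot":[0,0,0]},{"dp":[0,0,0],"delta_rot":[0,0,0]}]'
python3 - <<'E'
from h import *
go(((.466,.3874,.15),.6763),((.466,.3874,.021),.6763))
E
```

```text
clock: 2.85
tcp_pos: [0.4749, 0.3562, 0.2621]
orientation: [1.374, 2.824, -0.004]
contact_force: [2.0, -0.3, 0.6]
grip_width: 0.0856
gripper_force: 0.0
clock: 3.22
tcp_pos: [0.4759, 0.3544, 0.264]
orientation: [1.375, 2.823, -0.003]
contact_force: [-0.4, -0.9, 0.5]
grip_width: 0.0854
gripper_force: 0.0
t 3.23 tcp [0.4759 0.3544 0.264 ] tooly 0.6645 tilt [ 0.001  -0.0023] w 0.0854
q [-0.13  0.4  -0.82  1.64  0.31  1.23 -0.34] F [-0.4 -0.9  0.5] gf 0.0
((0.466, 0.3874, 0.15), 0.6763) dp [0.0323 0.0127 0.114 ] rot [-0.0006  0.0024 -0.0118]
((0.466, 0.3874, 0.021), 0.6763) dp [0.0327 0.0127 0.243 ] rot [-0.0006  0.0024 -0.0118]
```

```bash
python3 -m handwheel '[{"dp":[0.033,0.013,0.05],"delta_rot":[0,0.002,-0.012]},{"dp":[0.033,0.013,0.1],"delta_rot":[0,0.002,-0.012]},{"dp":[0.033,0.013,0.15],"delta_rot":[0,0.002,-0.012]},{"dp":[0.033,0.013,0.164],"delta_rot":[0,0.002,-0.012]},{"dp":[0.033,0.013,0.164],"delta_rot":[0,0.002,-0.012]},{"dp":[0.033,0.013,0.164],"delta_rot":[0,0.002,-0.012]},{"dp":[0.033,0.013,0.164],"delta_rot":[0,0.002,-0.012]}]'
python3 - <<'E'
from h import *
go(((.466,.3874,.021),.6763))
E
```

```text
clock: 4.1
tcp_pos: [0.4649, 0.3908, 0.1014]
orientation: [1.354, 2.835, 0.003]
contact_force: [0.5, -1.1, -0.1]
grip_width: 0.0851
gripper_force: 0.0
t 4.1 tcp [0.4649 0.3908 0.1014] tooly 0.6795 tilt [0.001  0.0018] w 0.0851
q [-0.26  0.59 -0.74  1.78  0.47  0.96 -0.51] F [ 0.5 -1.1 -0.1] gf 0.0
((0.466, 0.3874, 0.021), 0.6763) dp [-0.0034 -0.0014  0.0804] rot [ 0.0019 -0.0008  0.0032]
```

```bash
python3 -m handwheel '[{"dp":[-0.003,-0.001,0.03],"delta_rot":[0.002,-0.001,0.003]},{"dp":[-0.003,-0.001,0.055],"delta_rot":[0.002,-0.001,0.003]},{"dp":[-0.003,-0.001,0.07],"delta_rot":[0.002,-0.001,0.003]},{"dp":[-0.003,-0.001,0.08],"delta_rot":[0.002,-0.001,0.003]},{"dp":[-0.003,-0.001,0.08],"delta_rot":[0.002,-0.001,0.003]},{"dp":[-0.003,-0.001,0.08],"delta_rot":[0.002,-0.001,0.003]}]'
python3 - <<'E'
from h import *
go(((.466,.3874,.021),.6763))
t=vision.grab_frame('side'); cv2.imwrite('pics/g1.png',cv2.resize(t['img'][270:450,150:390],(800,600)))
E
```

```text
clock: 4.85
tcp_pos: [0.4653, 0.3875, 0.0203]
orientation: [-1.357, -2.832, 0.003]
contact_force: [-0.5, -0.4, -0.7]
grip_width: 0.0858
gripper_force: 0.0
t 4.85 tcp [0.4653 0.3875 0.0203] tooly 0.677 tilt [-0.0016 -0.0013] w 0.0858
q [-0.3   0.69 -0.68  1.82  0.56  0.84 -0.58] F [-0.5 -0.4 -0.7] gf 0.0
((0.466, 0.3874, 0.021), 0.6763) dp [-0.0005  0.0005 -0.0007] rot [-0.0021 -0.      0.0007]
```

View pics/g1.png

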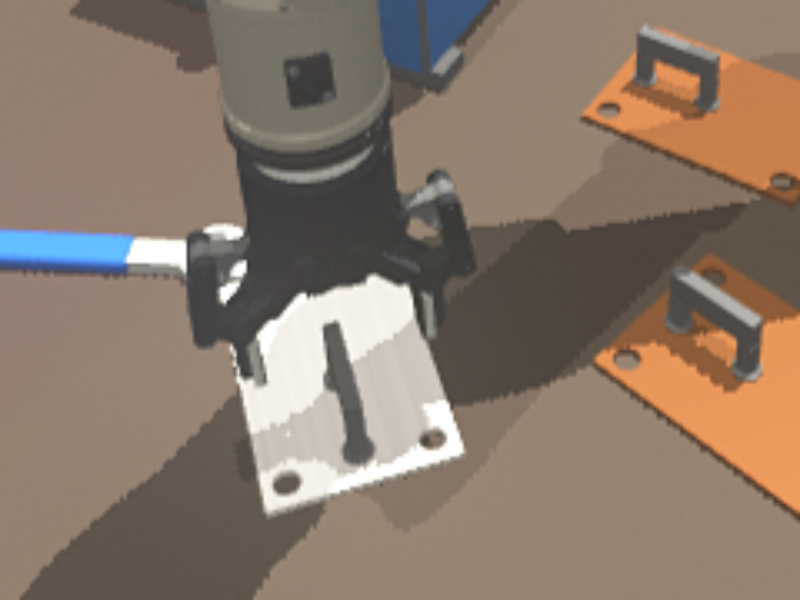

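The fingers straddle the handle over the plate. The handle bar runs from crop (332,325) to (355,440). I'll check the projection of the handle's ends before closing.

```bash
python3 - <<'E'
from h import *
s=np.load('side0.npy',allow_pickle=True).item();t=np.load('top0.npy',allow_pickle=True).item()
c,n=np.cos(-.8945),np.sin(-.8945)
for x in(-.065,-.035,-.005):
    p=[.488+c*x,.3601+n*x,.05]; a=proj(s,p); print(x,a.round(1),((a-[150,270])*800/240).round(0),proj(t,p).round(1), ((proj(t,p)-[160,205])*4).round(0))
E
```

```text
-0.065 [255.5 391.9] [352. 406.] [182.8 259.2] [ 91. 217.]
-0.035 [251.8 378.7] [339. 362.] [191.8 252.1] [127. 188.]
-0.005 [248.3 366.1] [328. 320.] [200.7 245. ] [163. 160.]
```

```bash
python3 -m handwheel '[{"dp":[0,0,-0.001],"delta_rot":[-0.002,0,0]},{"dp":[0,0,-0.001],"delta_rot":[-0.002,0,0]},{"dp":[0,0,-0.001],"delta_rot":[-0.002,0,0]},{"dp":[0,0,-0.001],"delta_rot":[-0.002,0,0]},{"dp":[0,0,-0.001],"delta_rot":[-0.002,0,0]},{"dp":[0,0,-0.001],"delta_rot":[-0.002,0,0]},{"dp":[0,0,-0.001],"delta_rot":[-0.002,0,0]},{"dp":[0,0,-0.001],"delta_rot":[-0.002,0,0]}]' 0 100
python3 - <<'E'
from h import *
go(((.466,.3874,.10),.6763))
E
```

```text
clock: 5.9
tcp_pos: [0.4653, 0.3874, 0.021]
orientation: [-1.358, -2.833, 0.0]
contact_force: [-0.4, -0.3, 5.4]
grip_width: 0.0002
gripper_force: 2.7
t 5.9 tcp [0.4653 0.3874 0.021 ] tooly 0.677 tilt [-0.0001 -0.0001] w 0.0002
q [-0.3   0.68 -0.68  1.82  0.56  0.83 -0.58] F [-0.4 -0.3  5.4] gf 2.700396068394184
((0.466, 0.3874, 0.1), 0.6763) dp [-0.0005  0.0005 -0.079 ] rot [-0.0002  0.      0.0007]
```

The fingers shut to 0.2 mm, so they missed the bar. I'll take a look.

```bash
python3 - <<'E'
from h import *
s=vision.grab_frame('side');t=vision.grab_frame('top')
cv2.imwrite('pics/g2.png',np.hstack([cv2.resize(s['img'][320:440,190:310],(400,400),interpolation=cv2.INTER_CUBIC),cv2.resize(t['img'][190:310,130:250],(400,400),interpolation=cv2.INTER_CUBIC)]))
print(proj(s,[.4653,.3874,.021]),proj(s,[.466,.3874,.05]))
E
```

```text
[253.59320577 388.72424234] [251.84404331 378.67162509]
```

View pics/g2.png

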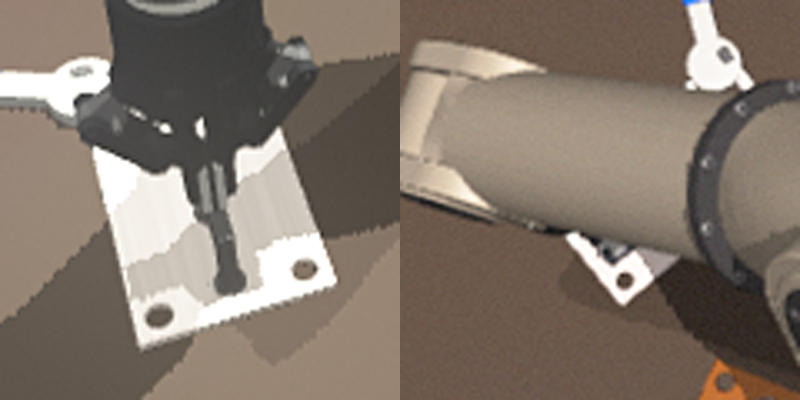

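```bash
python3 - <<'E'
from h import *
s=vision.grab_frame('side')
im=np.clip(s['img'].astype(float)*1.8,0,255).astype(np.uint8)[350:412,216:298]
im=cv2.resize(im,None,fx=9.6,fy=9.6,interpolation=cv2.INTER_CUBIC)
for z in(.021,.04,.05,.075):
    a=((proj(s,[.4653,.3874,z])-[216,350]+.5)*9.6).astype(int); cv2.circle(im,tuple(map(int,a)),3,(0,0,255),-1)
cv2.imwrite('pics/g3.png',im)
E
```

```text
(no output)
```

View pics/g3.png

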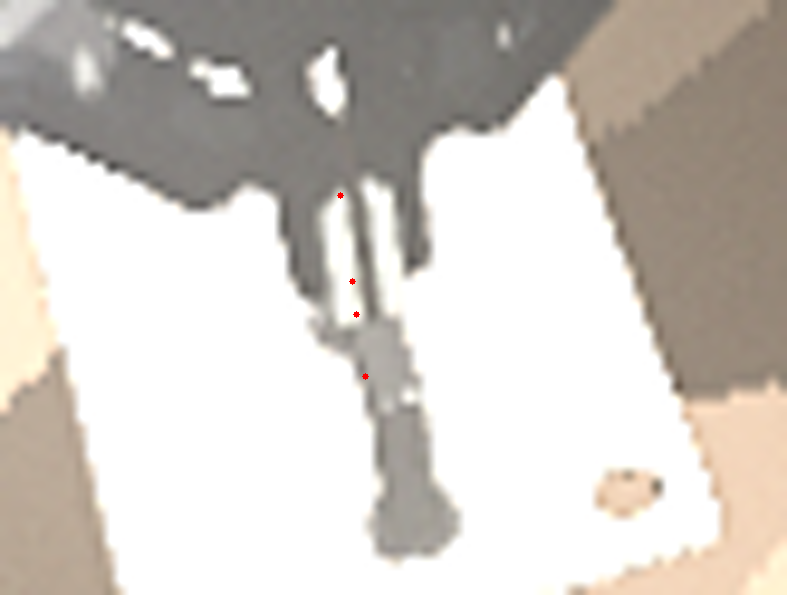

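The picture shows the shut finger tips resting on top of the bar. They end at crop (365,325), which is the bar's top at z ≈ 0.05, although the reading says 0.021. A contact force of +5 N agrees. So the reading is about 29 mm too low. I'll open, go down 25 mm (safe even if that inference is wrong), and look at the tips in both views.

```bash
python3 -m handwheel '[{"dp":[0,0,-0.003],"delta_rot":[0,0,0]},{"dp":[0,0,-0.003],"delta_rot":[0,0,0]},{"dp":[0,0,-0.003],"delta_rot":[0,0,0]},{"dp":[0,0,-0.003],"delta_rot":[0,0,0]},{"dp":[0,0,-0.003],"delta_rot":[0,0,0]},{"dp":[0,0,0],"delta_rot":[0,0,0]},{"dp":[0,0,0.01],"delta_rot":[0,0,0]},{"dp":[0,0,0.017],"delta_rot":[0,0,0]},{"dp":[0,0,0.024],"delta_rot":[0,0,0]},{"dp":[0,0,0.024],"delta_rot":[0,0,0]},{"dp":[0,0,0.024],"delta_rot":[0,0,0]}]' 1 60
python3 - <<'E'
from h import *
go(((.466,.3874,.021),.6763))
s=vision.grab_frame('side')
im=np.clip(s['img'].astype(float)*1.5,0,255).astype(np.uint8)[345:420,200:300]
im=cv2.resize(im,None,fx=8,fy=8,interpolation=cv2.INTER_CUBIC)
o=status.get_obs(); M=R.from_rotvec(o['orientation']).as_matrix()
for y in(-.0425,.0425):
  for z in(.013,.042):
    a=((proj(s,o['tcp_pos']+M[:,1]*y+[0,0,z])-[200,345]+.5)*8).astype(int); cv2.circle(im,tuple(map(int,a)),3,(0,0,255),-1)
cv2.imwrite('pics/g4.png',im)
E
```

```text
clock: 7.42
tcp_pos: [0.4649, 0.387, -0.0035]
orientation: [-1.357, -2.833, 0.002]
contact_force: [-0.2, 0.6, 0.4]
grip_width: 0.0852
gripper_force: 0.0
t 7.42 tcp [ 0.4649  0.387  -0.0035] tooly 0.6771 tilt [-0.001  -0.0009] w 0.0852
q [-0.32  0.72 -0.65  1.83  0.59  0.8  -0.61] F [-0.2  0.6  0.4] gf 0.0
((0.466, 0.3874, 0.021), 0.6763) dp [-0.0004  0.0011 -0.0245] rot [-0.0013  0.0001  0.0008]
```

View pics/g4.png

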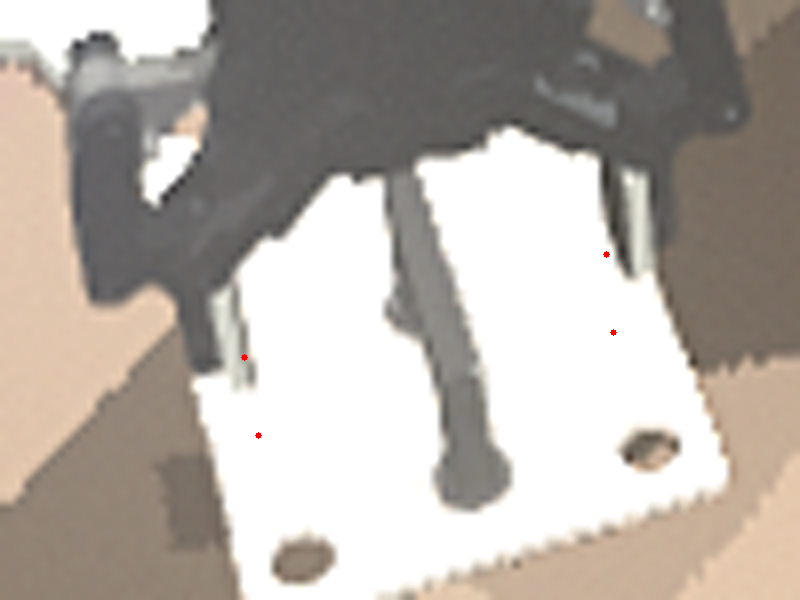

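The open tips are at crop (242,383) and (640,272), on both sides of the bar, and their height fits a 29 mm bias. I'll go 4 mm lower and close.

```bash
python3 -m handwheel '[{"dp":[0,0,0.004],"delta_rot":[-0.001,0,0]},{"dp":[0,0,0.004],"delta_rot":[-0.001,0,0]}]' 
python3 -m handwheel '[{"dp":[0,0,0],"delta_rot":[0,0,0]},{"dp":[0,0,0],"delta_rot":[0,0,0]},{"dp":[0,0,0],"delta_rot":[0,0,0]},{"dp":[0,0,0],"delta_rot":[0,0,0]},{"dp":[0,0,0],"delta_rot":[0,0,0]},{"dp":[0,0,0],"delta_rot":[0,0,0]},{"dp":[0,0,0],"delta_rot":[0,0,0]}]' 0 100
python3 - <<'E'
from h import *
go()
E
```

```text
clock: 7.72
tcp_pos: [0.4648, 0.3867, -0.0078]
orientation: [-1.358, -2.833, 0.001]
contact_force: [0.2, -0.7, 0.2]
grip_width: 0.0855
gripper_force: 0.0
clock: 8.6
tcp_pos: [0.4651, 0.3872, -0.0073]
orientation: [1.358, 2.833, 0.0]
contact_force: [0.4, 0.2, 1.8]
grip_width: 0.0084
gripper_force: 98.0
t 8.6 tcp [ 0.4651  0.3872 -0.0073] tooly 0.6771 tilt [0.0003 0.0002] w 0.0084
q [-0.32  0.72 -0.65  1.83  0.6   0.79 -0.61] F [0.4 0.2 1.8] gf 97.99119830131531
```

```bash
python3 -m handwheel '[{"dp":[0,0,-0.01],"delta_rot":[0,0,0]},{"dp":[0,0,-0.025],"delta_rot":[0,0,0]},{"dp":[0,0,-0.05],"delta_rot":[0,0,0]},{"dp":[0,0,-0.08],"delta_rot":[0,0,0]},{"dp":[0,0,-0.12],"delta_rot":[0,0,0]},{"dp":[0,0,-0.16],"delta_rot":[0,0,0]},{"dp":[0,0,-0.2],"delta_rot":[0,0,0]},{"dp":[0,0,-0.24],"delta_rot":[0,0,0]},{"dp":[0,0,-0.265],"delta_rot":[0,0,0]},{"dp":[0,0,-0.28],"delta_rot":[0,0,0]},{"dp":[0,0,-0.28],"delta_rot":[0,0,0]}]' 
python3 - <<'E'
from h import *
go(((.5059,.0191,.275),1.454))
E
```

```text
clock: 9.98
tcp_pos: [0.465, 0.3872, 0.2733]
orientation: [1.357, 2.832, 0.001]
contact_force: [0.2, 0.3, -3.4]
grip_width: 0.0085
gripper_force: 97.8
t 9.97 tcp [0.465  0.3872 0.2733] tooly 0.677 tilt [0.001  0.0004] w 0.0085
q [-0.18  0.42 -0.83  1.6   0.32  1.26 -0.39] F [ 0.2  0.3 -3.4] gf 97.81839966773987
((0.5059, 0.0191, 0.275), 1.454) dp [-0.3126 -0.1987 -0.0018] rot [ 8.00e-04  7.00e-04 -7.77e-01]
```

```bash
python3 -m handwheel '[{"dp":[-0.015,-0.01,0],"delta_rot":[0,0,-0.04]},{"dp":[-0.045,-0.029,0],"delta_rot":[0,0,-0.11]},{"dp":[-0.08,-0.051,0],"delta_rot":[0,0,-0.2]},{"dp":[-0.115,-0.073,0],"delta_rot":[0,0,-0.29]},{"dp":[-0.15,-0.095,-0.001],"delta_rot":[0,0,-0.37]},{"dp":[-0.185,-0.118,-0.001],"delta_rot":[0,0,-0.46]},{"dp":[-0.22,-0.14,-0.001],"delta_rot":[0,0,-0.55]},{"dp":[-0.255,-0.162,-0.002],"delta_rot":[0,0,-0.63]},{"dp":[-0.285,-0.181,-0.002],"delta_rot":[0,0,-0.71]},{"dp":[-0.305,-0.194,-0.002],"delta_rot":[0.001,0.001,-0.76]},{"dp":[-0.313,-0.199,-0.002],"delta_rot":[0.001,0.001,-0.777]},{"dp":[-0.313,-0.199,-0.002],"delta_rot":[0.001,0.001,-0.777]}]' 
python3 -m handwheel '[{"dp":[0,0,0],"delta_rot":[0,0,0]},{"dp":[0,0,0],"delta_rot":[0,0,0]},{"dp":[0,0,0],"delta_rot":[0,0,0]}]'
python3 - <<'E'
from h import *
go(((.5059,.0191,.275),1.454),((.5059,.0191,.152),1.454))
s=vision.grab_frame('side');t=vision.grab_frame('top')
np.save('s1.npy',s,allow_pickle=True);np.save('t1.npy',t,allow_pickle=True)
cv2.imwrite('pics/h1.png',np.hstack([cv2.resize(s['img'][80:320,150:390],(400,400),interpolation=cv2.INTER_CUBIC),cv2.resize(t['img'][100:300,210:410],(400,400),interpolation=cv2.INTER_CUBIC)]))
E
```

```text
clock: 11.48
tcp_pos: [0.5054, 0.0184, 0.2738]
orientation: [-0.185, -3.133, 0.001]
contact_force: [0.5, 1.0, -3.6]
grip_width: 0.0084
gripper_force: 97.8
clock: 11.85
tcp_pos: [0.5058, 0.0191, 0.2746]
orientation: [-0.182, -3.135, 0.001]
contact_force: [0.2, -0.7, -2.6]
grip_width: 0.0081
gripper_force: 97.8
t 11.85 tcp [0.5058 0.0191 0.2746] tooly 1.455 tilt [-0.0014 -0.0007] w 0.0081
q [ 0.62  0.24 -0.9   1.81  0.2   1.19  1.11] F [ 0.2 -0.7 -2.6] gf 97.75208473205566
((0.5059, 0.0191, 0.275), 1.454) dp [-0.0001  0.     -0.0004] rot [-0.0009 -0.0013  0.001 ]
((0.5059, 0.0191, 0.152), 1.454) dp [-2.000e-04  1.000e-04  1.226e-01] rot [-0.0009 -0.0013  0.001 ]
```

View pics/h1.png

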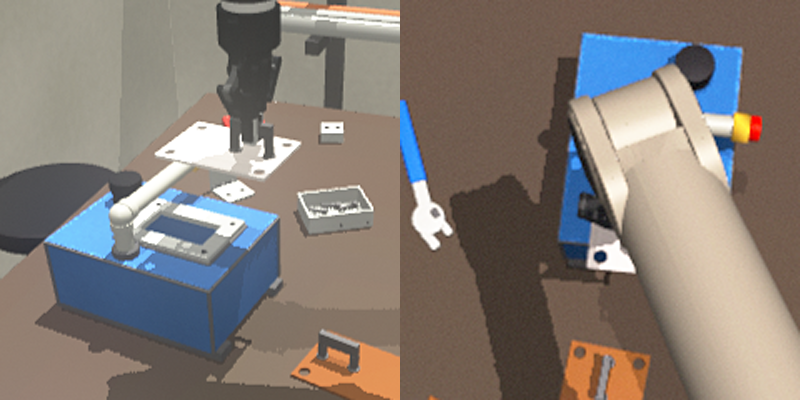

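Side view: all four holes of the held cover are visible, near full-image (271,157), (252,171), (304,181) and (322,165). It is level and clear of the tank. The arm hides most of the top view, so I'll measure the cover and threads in the side camera.

```bash
cat >> h.py <<'E'
def K(f):
    fl=f['img'].shape[0]/2/np.tan(np.radians(f['fovy'])/2); return np.array([[fl,0,f['cx']],[0,fl,f['cy']],[0,0,1.]])
def pnp(f,L,P): # L local 3D, P pixels -> world pos, rotation matrix
    ok,rv,tv=cv2.solvePnP(np.array(L,float),np.array(P,float).reshape(-1,1,2),K(f),None,flags=cv2.SOLVEPNP_SQPNP)
    ok,rv,tv=cv2.solvePnP(np.array(L,float),np.array(P,float).reshape(-1,1,2),K(f),None,rv,tv,True)
    T=np.array(f['world_from_camera'])@np.diag([1,-1,-1,1.]); return T[:3,:3]@tv.ravel()+T[:3,3], T[:3,:3]@cv2.Rodrigues(rv)[0]
E
python3 - <<'E'
from h import *
s=np.load('s1.npy',allow_pickle=True).item();s0=np.load('side0.npy',allow_pickle=True).item()
L=[(-.066,-.041,.005),(-.066,.041,.005),(.066,-.041,.005),(.066,.041,.005)]
P=[dot(s,*p,4) for p in[(322,164.6),(304.2,180.8),(271.2,156.8),(252,171.2)]]
print(np.round(P,2)); p,M=pnp(s,L,P); print('pnp',p.round(4),'yaw',np.arctan2(M[1,0],M[0,0]),'up',M[:,2].round(3))
z=status.get_obs()['tcp_pos'][2]+.0073+.005
W=[onz(s,*q,z) for q in P]; y,t,e=fit([l[:2] for l in L],W); print('plane',y,t,e.round(4).tolist())
tc=status.get_obs()['tcp_pos'][:2]; c,n=np.cos(y),np.sin(y); print('tcp in cover',np.array([[c,n],[-n,c]])@(tc-t))
# threads predictions
H=np.array([.6303,.0045]); c,n=np.cos(-.12),np.sin(-.12); g=cv2.cvtColor(s0['img'],cv2.COLOR_BGR2GRAY);g1=cv2.cvtColor(s['img'],cv2.COLOR_BGR2GRAY)
for x,yy in((.066,-.041),(.066,.041)):
    q=proj(s0,[*(H+[c*x-n*yy,n*x+c*yy]),.14]); print(q); u,v=q.round().astype(int); print('cols',u-5,'rows',v-4); print(g[v-4:v+5,u-5:u+6]); print(g1[v-4:v+5,u-5:u+6])
E
```

```text
[[323.42 160.7 ]
 [304.54 185.62]
 [271.4  150.11]
 [249.62 175.67]]
pnp [0.5137 0.0737 0.3165] yaw -0.1910813340261953 up [0.114 0.257 0.96 ]
plane -0.031022266168077416 [0.54221669 0.00876469] [[0.0017, -0.0183], [-0.0022, 0.0244], [0.0067, -0.0304], [-0.0061, 0.0243]]
tcp in cover [-0.03662717  0.00882082]
[244.6162816  202.08686232]
cols 240 rows 198
[[183 158 130 121 161 167 168 166 168 169 170]
 [150 126 116 172 254 246 235 217 217 180 168]
 [121 135 198 254 255 255 255 255 255 245 181]
 [168 242 255 255 255 252 255 255 255 255 199]
 [255 255 255 255 112  84 195 255 193 198 202]
 [255 255 255 255 219 220 185 198 197 199 185]
 [255 255 255 255 255 255 202 202 203 186 152]
 [255 255 255 255 255 202 192 198 187 155 156]
 [255 255 255 255 198 183 148 165 147 155 156]]
[[194 167 141 131 173 181 180 179 179 180 181]
 [161 136 126 185 255 251 242 227 226 191 179]
 [132 147 211 255 255 255 255 255 255 250 193]
 [181 249 255 255 255 255 255 255 255 255 212]
 [255 255 255 255 125  96 209 255 207 209 213]
 [255 255 255 255 227 228 198 212 211 213 199]
 [255 255 255 255 255 255 214 215 214
[... 298 characters left out ...]
146 167 131 126 125 130 133 130 228 255]
 [129 128 129 128 129 127 131 129 143 195 203]
 [130 128 130 128 127 126 130 123 151 207 205]
 [129 129 130 127 126 125 128 124 138 208 192]
 [127 127 129 128 126 126 123 121 124 193 151]
 [129 127 128 129 129 127 124 123 121 154 155]]
[[135 133 134 132 130 126 135 189 214 255 255]
 [130 129 133 133 138 182 151 225 161 255 255]
 [149 138 156 140 151 231 143 135 146 244 255]
 [170 153 177 137 134 132 138 139 137 235 255]
 [136 135 136 135 136 134 138 136 151 206 213]
 [136 134 135 136 135 133 137 130 160 219 216]
 [135 135 136 134 134 132 133 129 145 217 200]
 [134 136 135 134 133 133 130 128 129 202 161]
 [134 134 135 136 135 133 132 128 127 162 165]]
```

```bash
cat >> h.py <<'E'
L3=np.array([(-.066,-.041,.005),(-.066,.041,.005),(.066,-.041,.005),(.066,.041,.005)])
def blobs(f,P,rad=7):
    g=cv2.cvtColor(f['img'],cv2.COLOR_BGR2GRAY); out=[]
    for u,v in P:
        x0,y0=int(round(u))-rad,int(round(v))-rad; p=cv2.resize(g[y0:y0+2*rad+1,x0:x0+2*rad+1],None,fx=8,fy=8,interpolation=cv2.INTER_CUBIC)
        n,l,st,c=cv2.connectedComponentsWithStats((p<.8*np.percentile(p,90)).astype(np.uint8))
        ok=[i for i in range(1,n) if st[i,0]>0 and st[i,1]>0 and st[i,0]+st[i,2]<p.shape[1] and st[i,1]+st[i,3]<p.shape[0] and st[i,4]>200]
        out.append(None if not ok else ((min((c[i] for i in ok),key=lambda q:np.hypot(*(q-p.shape[0]/2)))+.5)/8-.5+[x0,y0]))
    return out
def cover(f,zoff=.0073,tip=(-.035,0)):
    o=status.get_obs(); M=R.from_rotvec(o['orientation']).as_matrix(); yaw=np.arctan2(M[1,1],M[0,1])-np.pi/2
    c,n=np.cos(yaw),np.sin(yaw); Rm=np.array([[c,-n],[n,c]]); zt=o['tcp_pos'][2]+zoff+.005; C=o['tcp_pos'][:2]-Rm@np.array(tip)
    pr=[proj(f,[*(C+Rm@l[:2]),zt]) for l in L3]; B=blobs(f,pr); k=[i for i in range(4) if B[i] is not None]
    print('pred',np.round(pr,1).tolist(),'found',[None if b is None else b.round(2).tolist() for b in B])
    y,t,e=fit(L3[k,:2],[onz(f,*B[i],zt) for i in k]); print('yaw tool',round(yaw,4),'cover yaw',round(y,4),'xy',t.round(4),'res mm',(e*1e3).round(1).tolist())
    if len(k)==4: p,Q=pnp(f,L3,B); print('pnp',p.round(4),'underside by tcp',round(zt-.005,4),'up',Q[:,2].round(3))
    return y,t,B
E
python3 - <<'E'
from h import *
s=np.load('s1.npy',allow_pickle=True).item(); cover(s)
E
```

```text
pred [[321.8, 166.6], [304.7, 182.4], [270.7, 156.0], [251.4, 170.3]] found [[321.74, 166.54], [305.01, 182.79], [270.77, 156.14], [251.57, 170.63]]
yaw tool -0.1163 cover yaw -0.1106 xy [0.5401 0.0153] res mm [[0.6, -0.7], [-0.2, 1.0], [-0.2, -0.3], [-0.1, 0.1]]
pnp [0.5409 0.0136 0.281 ] underside by tcp 0.2819 up [0.001 0.008 1.   ]
```

The cover pose is confirmed: level, underside 0.281, grip offset right. The hatch pose is also confirmed, since thread2 is within 0.1 px of its prediction. I'll descend to 18 mm above the rim, on the open side.

```bash
python3 -m handwheel '[{"dp":[0,0,0.01],"delta_rot":[0,-0.001,0]},{"dp":[0,0,0.03],"delta_rot":[0,-0.001,0]},{"dp":[0,0,0.05],"delta_rot":[0,-0.001,0]},{"dp":[0,0,0.07],"delta_rot":[0,-0.001,0]},{"dp":[0,0,0.09],"delta_rot":[0,-0.001,0]},{"dp":[0,0,0.105],"delta_rot":[0,-0.001,0]},{"dp":[0,0,0.115],"delta_rot":[0,-0.001,0]},{"dp":[0,0,0.121],"delta_rot":[0,-0.001,0]},{"dp":[0,0,0.121],"delta_rot":[0,-0.001,0]},{"dp":[0,0,0.121],"delta_rot":[0,-0.001,0]},{"dp":[0,0,0.121],"delta_rot":[0,-0.001,0]}]' 
python3 - <<'E'
from h import *
s=vision.grab_frame('side'); cover(s)
H=np.array([.6303,.0045]); c,n=np.cos(-.12),np.sin(-.12)
for d in(-.12,-.035): go(((H[0]+c*d,H[1]+n*d,.1507),np.pi/2-.12),((H[0]+c*d,H[1]+n*d,.1427),np.pi/2-.12))
E
```

```text
clock: 13.32
tcp_pos: [0.5061, 0.0183, 0.1541]
orientation: [0.184, 3.136, -0.001]
contact_force: [-0.2, 0.3, -2.7]
grip_width: 0.0085
gripper_force: 97.7
pred [[321.8, 212.8], [306.0, 230.2], [274.0, 200.7], [256.2, 216.7]] found [[321.76, 212.64], None, [273.8, 200.6], [256.2, 216.83]]
yaw tool -0.1169 cover yaw -0.1105 xy [0.5408 0.014 ] res mm [[0.0, 0.2], [0.3, -0.6], [-0.3, 0.4]]
t 13.38 tcp [0.506  0.0183 0.154 ] tooly 1.4539 tilt [ 0.0002 -0.001 ] w 0.0088
q [ 0.54  0.37 -0.85  1.96  0.34  0.96  0.98] F [ 1.4 -0.5 -2.3] gf 97.69719958305359
((np.float64(0.511162963697536), np.float64(0.018865464874670324), 0.1507), 1.4507963267948965) dp [-0.005   0.0012  0.0033] rot [-0.0009  0.0004  0.0031]
((np.float64(0.511162963697536), np.float64(0.018865464874670324), 0.1427), 1.4507963267948965) dp [-0.005   0.0012  0.0113] rot [-0.0009  0.0004  0.0031]
t 13.38 tcp [0.506  0.0183 0.154 ] tooly 1.4539 tilt [ 0.0002 -0.001 ] w 0.0088
q [ 0.54  0.37 -0.85  1.96  0.34  0.96  0.98] F [ 1.4 -0.5 -2.3] gf 97.69719958305359
((np.float64(0.5955516977451146), np.float64(0.008689927255112178), 0.1507), 1.4507963267948965) dp [-0.09    0.0009  0.0033] rot [-0.0009  0.0004  0.0031]
((np.float64(0.5955516977451146), np.float64(0.008689927255112178), 0.1427), 1.4507963267948965) dp [-0.09    0.0009  0.0113] rot [-0.0009  0.0004  0.0031]
```

```bash
python3 -m handwheel '[{"dp":[-0.003,0.001,0.003],"delta_rot":[-0.001,0,0.004]},{"dp":[-0.01,0.001,0.004],"delta_rot":[-0.001,0,0.004]},{"dp":[-0.02,0.001,0.004],"delta_rot":[-0.001,0,0.004]},{"dp":[-0.03,0.001,0.004],"delta_rot":[-0.001,0,0.004]},{"dp":[-0.04,0.001,0.004],"delta_rot":[-0.001,0,0.004]},{"dp":[-0.05,0.001,0.004],"delta_rot":[-0.001,0,0.004]},{"dp":[-0.06,0.001,0.004],"delta_rot":[-0.001,0,0.004]},{"dp":[-0.06,0.001,0.004],"delta_rot":[-0.001,0,0.004]},{"dp":[-0.06,0.001,0.004],"delta_rot":[-0.001,0,0.004]},{"dp":[-0.06,0.001,0.004],"delta_rot":[-0.001,0,0.004]}]' 
python3 - <<'E'
from h import *
s=vision.grab_frame('side'); cover(s)
H=np.array([.6303,.0045]); c,n=np.cos(-.12),np.sin(-.12); d=-.035
go(((H[0]+c*d,H[1]+n*d,.1507),np.pi/2-.122),((H[0]+c*d,H[1]+n*d,.1427),np.pi/2-.122))
E
```

```text
clock: 14.62
tcp_pos: [0.5651, 0.0123, 0.1495]
orientation: [-0.189, -3.135, 0.0]
contact_force: [-0.2, -0.8, -2.8]
grip_width: 0.0085
gripper_force: 97.8
pred [[299.7, 209.0], [282.8, 225.8], [253.9, 197.3], [235.2, 212.6]] found [[299.83, 208.72], None, None, None]
yaw tool -0.1206 cover yaw 0.0 xy [0.5954 0.0151] res mm [[0.0, 0.0]]
t 14.68 tcp [0.5651 0.0123 0.1496] tooly 1.4502 tilt [-0.0006 -0.0001] w 0.0083
q [ 0.49  0.47 -0.8   1.83  0.4   1.01  0.97] F [-0.4 -0.1 -2.4] gf 97.75445580482483
((np.float64(0.5955516977451146), np.float64(0.008689927255112178), 0.1507), 1.4487963267948967) dp [-0.0307  0.0001 -0.0011] rot [-0.0001 -0.0005  0.0014]
((np.float64(0.5955516977451146), np.float64(0.008689927255112178), 0.1427), 1.4487963267948967) dp [-0.0307  0.0001  0.0069] rot [-0.0001 -0.0005  0.0014]
```

```bash
python3 -m handwheel '[{"dp":[-0.008,0,0],"delta_rot":[0,0,0.001]},{"dp":[-0.016,0,0],"delta_rot":[0,0,0.001]},{"dp":[-0.023,0,0],"delta_rot":[0,0,0.001]},{"dp":[-0.028,0,0],"delta_rot":[0,0,0.001]},{"dp":[-0.031,0,0.001],"delta_rot":[0,0,0.001]},{"dp":[-0.031,0,0.003],"delta_rot":[0,0,0.001]},{"dp":[-0.031,0,0.005],"delta_rot":[0,0,0.001]},{"dp":[-0.031,0,0.006],"delta_rot":[0,0,0.001]},{"dp":[-0.031,0,0.006],"delta_rot":[0,0,0.001]},{"dp":[-0.031,0,0.006],"delta_rot":[0,0,0.001]}]' 
python3 - <<'E'
from h import *
s=vision.grab_frame('side'); cover(s)
H=np.array([.6303,.0045]); c,n=np.cos(-.12),np.sin(-.12); d=-.035
go(((H[0]+c*d,H[1]+n*d,.1427),np.pi/2-.122))
im=s['img'][170:260,195:330]; cv2.imwrite('pics/f1.png',cv2.resize(im,(800,533),interpolation=cv2.INTER_CUBIC))
E
```

```text
clock: 15.92
tcp_pos: [0.5962, 0.0086, 0.1436]
orientation: [-0.191, -3.136, -0.0]
contact_force: [0.7, -0.3, -3.2]
grip_width: 0.0084
gripper_force: 97.7
pred [[288.5, 208.2], [271.2, 224.7], [243.8, 196.6], [224.9, 211.7]] found [[288.61, 208.02], None, None, None]
yaw tool -0.1218 cover yaw 0.0 xy [0.6266 0.0118] res mm [[0.0, 0.0]]
t 15.97 tcp [0.5962 0.0086 0.1436] tooly 1.449 tilt [-0.0002  0.0002] w 0.0083
q [ 0.46  0.53 -0.78  1.77  0.43  1.03  0.97] F [-0.9 -0.5 -3.9] gf 97.73903846740723
((np.float64(0.5955516977451146), np.float64(0.008689927255112178), 0.1427), 1.4487963267948967) dp [0.0007 0.     0.0009] rot [ 0.0001 -0.0002  0.0002]
```

View pics/f1.png

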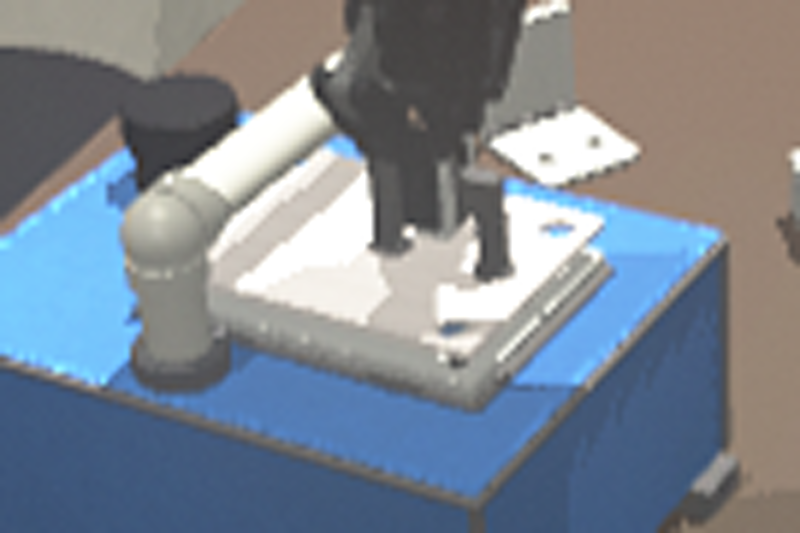

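The cover lies under the pipe with an even gap above the rim. hole0 is at full-image (288.6,208.0) and hole1 at about (271.3,225.0), both within 0.3 px of the prediction. I'll make a final 1 mm trim, let it settle and verify, including that the wrench has not moved.

```bash
python3 -m handwheel '[{"dp":[0.0006,0,0.0008],"delta_rot":[0,0,0]},{"dp":[0.0006,0,0.0008],"delta_rot":[0,0,0]},{"dp":[0.0006,0,0.0008],"delta_rot":[0,0,0]},{"dp":[0.0006,0,0.0008],"delta_rot":[0,0,0]},{"dp":[0.0006,0,0.0008],"delta_rot":[0,0,0]},{"dp":[0.0006,0,0.0008],"delta_rot":[0,0,0]},{"dp":[0.0006,0,0.0008],"delta_rot":[0,0,0]},{"dp":[0.0006,0,0.0008],"delta_rot":[0,0,0]}]' 
python3 - <<'E'
from h import *
s=vision.grab_frame('side'); cover(s); s0=np.load('side0.npy',allow_pickle=True).item()
go(((.5955,.0087,.1427),np.pi/2-.122)); print('qvel',np.abs(status.get_obs()['qvel']).max())
for n,(x0,x1,y0,y1) in dict(wrench=(125,215,335,360),tin=(328,372,192,218),bracket=(280,305,170,200)).items():
    a,b=[np.float32(cv2.cvtColor(f['img'][y0:y1,x0:x1],cv2.COLOR_BGR2GRAY)) for f in(s0,s)]; print(n,cv2.phaseCorrelate(a,b))
E
```

```text
clock: 16.98
tcp_pos: [0.5956, 0.0086, 0.1427]
orientation: [-0.191, -3.135, -0.0]
contact_force: [0.6, 0.5, -3.1]
grip_width: 0.0084
gripper_force: 97.7
pred [[288.8, 208.6], [271.5, 225.1], [244.1, 197.0], [225.2, 212.1]] found [[288.95, 208.36], None, None, None]
yaw tool -0.1219 cover yaw 0.0 xy [0.6258 0.0117] res mm [[0.0, 0.0]]
t 17.02 tcp [0.5956 0.0086 0.1427] tooly 1.4489 tilt [-0.0004  0.0001] w 0.0081
q [ 0.46  0.53 -0.78  1.77  0.43  1.02  0.97] F [ 0.4  0.9 -3.9] gf 97.73829102516174
((0.5955, 0.0087, 0.1427), 1.4487963267948967) dp [0.0001 0.0001 0.    ] rot [ 0.0001 -0.0004  0.0001]
qvel 0.0017554942982787442
wrench ((0.0055239666459030445, 0.5243888063577504), 0.9866935647328695)
tin ((0.5080014656191061, 0.5228573170931039), 0.9976056370715546)
bracket ((0.546505957583646, 0.10012684252467352), 0.6960175215403239)
```

```bash
python3 -c "
from bench import r
print(r.hand_in())"
```

```text
the job is handed in; nothing more can be done
None
```

The cover is held level and steady about 10 mm above the rim, in under the pipe, with the handle at the end away from it; by measurement its holes sit within about 1 mm of the tapped holes (camera calibration about 2 mm, plain-end holes not seen directly once under the pipe), and I handed the job in at 17 s after one missed grip that closed on top of the handle bar, mended on the second try.

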